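# Dress the sweet-shop counter display: lids tight, labels to the customers

## Task

One of the two sweet jars on the counter has a loose lid, its grip bar turned out of line with the label: twist it clockwise until it is fully tight. Then stand both jars on the wooden display step, one centred on each dark mat, with the labels facing squarely out over the price rail to the customers. Set the glass jars down rather than dropping them, and leave the other things on the counter where they are.

Things in the scene. Friction and masses are not known exactly. Their poses are not given: they have to be found in the camera images.
- jar_a_mid (a point): One of two equal square amber-glass jars of sweets, loose: body 62 x 62 mm, 85 high; round steel lid 56 mm across (88 to 102 mm up) with an upright black grip bar on the axis, 14 thick, 48 long, 102 to 130 mm up, which can carry the jar. 0.28 to 0.52 kg. Point on the axis, 65 mm above the underside; z up, +x out through the one face with a white paper label.
- jar_b_mid (a point): One of two equal square amber-glass jars of sweets, loose: body 62 x 62 mm, 85 high; round steel lid 56 mm across (88 to 102 mm up) with an upright black grip bar on the axis, 14 thick, 48 long, 102 to 130 mm up, which can carry the jar. 0.28 to 0.52 kg. Point on the axis, 65 mm above the underside; z up, +x out through the one face with a white paper label.
- jar_a_label (a point): Centre of the paper label (48 x 56 mm) of jar a, on the jar's face, 31 mm from its axis and 45 mm above its underside; +x points out of the label.
- jar_b_label (a point): Centre of the paper label (48 x 56 mm) of jar b, on the jar's face, 31 mm from its axis and 45 mm above its underside; +x points out of the label.
- lid_a (a joint): Twist of jar a's lid in the jar, rad, anticlockwise from above. 0 = tight, a hard stop: the bar then lies along the jar's y axis, parallel to the label. Starts loose, 0.5 to 1.2. About 0.02 N m turns it; the lid has 2 mm of play upwards. The standing jar's weight keeps it still meanwhile; past the stop the whole jar turns.
- lid_b (a joint): Twist of jar b's lid in the jar, rad, anticlockwise from above. 0 = tight, a hard stop: the bar then lies along the jar's y axis, parallel to the label. Starts tight. About 0.02 N m turns it; the lid has 2 mm of play upwards. The standing jar's weight keeps it still meanwhile; past the stop the whole jar turns.
- mat0 (a point): Centre of the left (+y) of two dark mats, 74 mm square, 130 mm apart between centres, on top of a fixed wooden display step 130 deep, 280 wide, 45 mm high. z up, height of the step's top; +x square out of the step's front (customers' side), the edge with the clear price rail and two white cards; +y along the step.
- mat1 (a point): Centre of the right (-y) of two dark mats, 74 mm square, 130 mm apart between centres, on top of a fixed wooden display step 130 deep, 280 wide, 45 mm high. z up, height of the step's top; +x square out of the step's front (customers' side), the edge with the clear price rail and two white cards; +y along the step.
- cartons: Stack of two flat sweet cartons with a yellow band, 100 x 130 x 80 mm high, loose; origin at the centre of its underside. Leave alone.
- pencup: Grey pen cup 72 mm across, 90 mm high, pens to 130 mm, loose; origin at the centre of its underside. Leave alone.
- cointray: Black coin tray 100 x 150 x 22 mm, loose; origin at the centre of its underside. Leave alone.

How it is judged:
By the outcome, as a careful person would: the job done as asked, in the order asked, and still so for the second after the job is handed in, with the robot touching nothing.
It also fails if it takes over 64 s, if anything falls off the work surface, if the arm or the gripper's body presses on something with over 40 N, if the wrist force passes 120 N, or if a joint passes its speed limit or range.

## Robot

A 6-joint arm with a two-finger parallel gripper is mounted at the origin on the work surface. World frame = base frame: x ahead of the robot, y to its left, z up, the work surface at z = 0. Lengths are in mm, angles in rad, forces in N, time in s.
With the tool pointing down it reaches from about 300 to 775 mm from the base axis. Payload 14.6 kg.
Tool frame: the origin (TCP) lies on the front face of the gripper's body, between the roots of the fingers; the fingertips stand 97 mm ahead of it and the grasp point (between the pads) lies 78 mm ahead of it; z points along the fingers, y is the direction in which the jaws open and shut (so a half turn about z gives the same grasp; the last joint's range is limited). The gripper opens to 94 mm and grips with 3 to 60 N. Pads are 16 mm wide; open, the fingers measure 119 mm over their backs; the gripper's body (75 mm by 177 mm) begins 78 mm behind the grasp point.
Start: joints at [1.081, 0.3, 1.521, -0, 1.321, -0.067], TCP at [225.67, 501.561, 302.646] pointing down, gripper open.
Joint ranges: [-3.03, 3.03], [-0.79, 2.21], [0.23, 2.52], [-1.04, 4.18], [0, 3.07], [-2.55, 2.55]. Speed limits (rad/s): [2.22, 2.22, 2.57, 3.14, 3.14, 3.14].

## Interface

Orientations are given as [roll, pitch, yaw] about the fixed x, y, z axes, in that order (R = Rz(yaw) Ry(pitch) Rx(roll)).
In Python, from cell import manip, eyes, finder gives the robot as it stands.
- The arm moves only by the tool drive_tool, never from a script. Its argument "rows" is a list of rows, each an object with "offset": the shift along the tool's x, y, z in mm, a list of three; "spin": the turn about the tool's z in degrees; "jaw": the finger opening in mm, from 0 to 94. In form: [{"offset": [dx, dy, dz], "spin": spin, "jaw": jaw}, ...]. A call has 1 to 20 rows; each row shifts and turns the commanded pose from where the row before left it, along the tool's axes as they then stand; what a row does not reach is not made up. A row lasts 1/10 s, in which the tool goes at most 50 mm and 8.59 degrees, less where a joint would pass 70% of its speed; a pose out of reach is approached as far as the arm can. A call is refused whole if a number of a shift passes 50 or a number of a turn 8.59, either way. A call with a gripper value outside its range is refused whole. The fingers move at their own pace and stop on an object; "force" is the grip in N (left out, the last holds). Time passes only in rows, so rows that do not move let the fingers close. It gives the time, the measured TCP pose, the force and the opening at its end, in the units of the state.
- manip.read_state(): the state, without advancing time (a new reading comes with each control period).
- eyes.camera(name): name is "scene" or "top" or "wrist"; returns a dict with "color" (400x640x3 uint8, blue, green, red), "depth" (400x640 float32, mm along the optical axis (not along the pixel's ray), 0 where there is no reading), "vfov" (degrees; the focal length in pixels is half the picture's height over the tangent of half this angle, whatever the lens; pixels are square), "cx", "cy" (the principal point, pixels), "rvec" (rotation vector, rad) and "tvec" (3), from world to camera coordinates, as OpenCV has them. Camera axes: x right, y down, z forward; pixel columns grow to the right and rows downward; lengths in mm; the calibration is good to about 2 mm. The wrist camera is an equidistant fisheye: a pixel r from the principal point sees the ray r / f radians off the axis. A picture is of the moment at which its call begins.
- manip.sign_off(): hands the job in, once; it reports no verdict.
Trained networks look in the newest picture that a camera, given by its name, has taken for a name from the list of things; names that differ only in an ending like _2 or _b are one class to them, and where a whole thing is asked for, a point or a joint stands for the part that bears it (a point fixed in the world has none). Each returns a list of dicts, best first, with "p" (0 to 1); they miss things now and then, are a little off and sometimes report something else, mostly with a low value. They report only what shows in the picture. A call takes as long as a camera call.
- finder.find_in(camera, target): "uv" ([column, row] in pixels, amid what is visible of it).
The state is a dict: "clock": time; "joints": joint angles; "qd": joint speeds; "effort": joint torques, N m; "eef_pos": TCP position; "eef_rot": TCP orientation; "wrist_force": force on the tool from outside, world axes, zero at the start; "moment": the same for the moment, N m; "finger_gap": finger opening in mm.
Only numpy, scipy, OpenCV 4.12 (cv2) and the standard library are available. Lean on these libraries where they do the work, as an engineer would, in place of code of your own. Each camera call takes 0.05 s, during which the arm holds its last target. There are 200 camera calls.

## Working session

There is one attempt and no reset: what is moved stays moved. The work goes in short steps, Python scripts to look and compute and a tool call to move; the robot and the scene stay as the last step left them, time stands still between calls to the robot, and variables do not carry over. Pictures are saved under pics/ and viewed, about 8 in all and at most 12, crops included, and the job is handed in when it is done.

Besides the shell and the picture viewer there is one more tool, called after "Request:" as name([rows], argument=value, ...), one row to a line, values as JSON. drive_tool: Moves the arm, as the interface text tells. Its arguments: {"type":"object","properties":{"rows":{"type":"array","items":{"type":"object","properties":{"offset":{"type":"array","items":{"type":"number"}},"spin":{"type":"number"},"jaw":{"type":"number"}}}},"force":{"type":"number"}},"required":["rows"]}

```bash
ls; mkdir -p pics; cat > h.py <<'E'
import numpy as np, cv2
from cell import manip, eyes, finder
def cam(n):
    c=eyes.camera(n); c['R']=cv2.Rodrigues(np.array(c['rvec'],float))[0]; c['t']=np.array(c['tvec'],float).ravel()
    c['f']=200/np.tan(np.radians(c['vfov'])/2); c['fish']=n=='wrist'; return c
def rays(c,u,v):
    x=np.asarray(u,float)-c['cx']; y=np.asarray(v,float)-c['cy']
    if c['fish']:
        r=np.hypot(x,y)+1e-9; th=r/c['f']; s=np.tan(th)/r; return np.stack([x*s,y*s,np.ones_like(x)],-1)
    return np.stack([x/c['f'],y/c['f'],np.ones_like(x)],-1)
def at_depth(c,u,v,d): return (rays(c,u,v)*np.asarray(d)[...,None]-c['t'])@c['R']
def at_z(c,u,v,z):
    d=rays(c,u,v)@c['R']; o=-c['R'].T@c['t']; return o+d*((z-o[2])/d[...,2])[...,None]
def cloud(c):
    v,u=np.mgrid[0:400,0:640]; return at_depth(c,u,v,c['depth'].astype(float))
E
python3 - <<'E'
from h import *
print(manip.read_state())
ims=[]
for n in ['top','scene']:
    c=cam(n); ims.append(c['color']); cv2.imwrite(f'pics/{n}0.png',c['color']); P=cloud(c)
    print(n,-c['R'].T@c['t'],c['f'])
    for t in ['jar_a_mid','jar_a_label','lid_a','mat0','mat1','cartons','pencup','cointray']:
        for r in finder.find_in(n,t)[:3]:
            u,v=r['uv']; print(t,round(r['p'],2),np.round(r['uv']),P[min(399,int(v)),min(639,int(u))].round())
    np.savez(f'{n}0.npz',P=P,col=c['color'],d=c['depth'])
E
```

```text
pics
{'clock': 0.0, 'joints': array([ 1.08140673e+00,  3.00482401e-01,  1.52158950e+00,  3.33261140e-05,
        1.32071716e+00, -6.65955822e-02]), 'qd': array([-9.67810285e-07,  7.44435257e-04,  1.31163776e-04,  3.42826556e-04,
        7.27065598e-04,  1.34987282e-04]), 'effort': array([-6.93408697e-05, -5.31815815e+01, -3.52742743e+01,  7.08748936e-02,
        2.43919948e-02, -8.90864521e-05]), 'eef_pos': array([225.59277902, 501.43522307, 302.07650709]), 'eef_rot': array([-3.14040104e+00, -1.11824763e-04,  2.71879031e+00]), 'wrist_force': array([-0.05169381,  0.27619852, -0.16731254]), 'moment': array([ 0.05482306, -0.01137   , -0.00347114]), 'finger_gap': 93.7756445066889}
top [460.33845185 -23.80078142 928.16865736] 403.80765273087775
jar_a_mid 0.82 [349. 254.] [ 437. -106.  130.]
jar_a_mid 0.58 [435. 235.] [ 475. -286.  104.]
jar_a_label 0.58 [348. 255.] [ 436. -104.  131.]
lid_a 0.76 [435. 235.] [ 475. -284.  103.]
lid_a 0.72 [350. 250.] [ 443. -108.  130.]
mat0 0.62 [235. 179.] [597. 135.  46.]
mat1 0.62 [235. 179.] [597. 135.  46.]
cartons 0.94 [433. 131.] [ 699. -297.   79.]
cartons 0.23 [357. 114.] [ 745. -134.   46.]
pencup 0.88 [357. 115.] [ 759. -142.    4.]
cointray 0.61 [193. 290.] [355. 231.   4.]
scene [ 929.7180296   430.31009394 1034.62656191] 499.4127018408019
jar_a_mid 0.61 [346. 157.] [456. -94. 102.]
jar_a_mid 0.51 [238. 216.] [ 723. -164.   11.]
jar_a_label 0.98 [343. 162.] [461. -94.  83.]
lid_a 0.77 [349. 148.] [ 439. -104.  113.]
lid_a 0.77 [292. 110.] [ 469. -288.  102.]
mat0 0.91 [358. 281.] [612. 148.  44.]
mat1 0.91 [358. 281.] [612. 148.  44.]
cartons 0.89 [209. 164.] [ 713. -285.   80.]
cartons 0.53 [358. 279.] [610. 142.  45.]
pencup 0.83 [237. 215.] [ 723. -164.   11.]
cointray 0.83 [473. 248.] [339. 233.   4.]
```

View pics/top0.png

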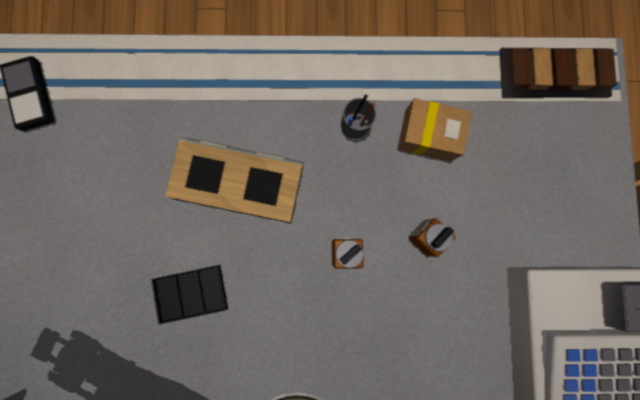

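View pics/scene0.png

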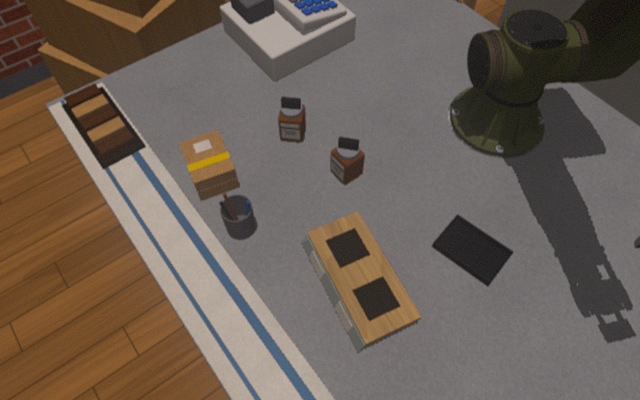

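```bash
cat > m.py <<'E'
from h import *
def fit(n,name,p):
    p=p[:,:2].astype(np.float32)
    if len(p)<8: print(n,name,len(p)); return
    (c,s,a)=cv2.minAreaRect(p); print(n,name,len(p),np.round(c,1),np.round(s,1),'ang',round(a,1))
for n in ['top','scene']:
    D=np.load(n+'0.npz'); P=D['P']; col=D['col'].astype(int); ok=D['d']>0; g=col.sum(2)
    z=P[...,2]
    near=lambda x,y,r: ok&(np.hypot(P[...,0]-x,P[...,1]-y)<r)
    st=near(580,80,200)&(abs(z-45)<5)
    fit(n,'step',P[st])
    dark=(st&(g<110)).astype(np.uint8)
    k,lab,stt,_=cv2.connectedComponentsWithStats(dark)
    for i in range(1,k):
        if stt[i,4]>200: fit(n,'mat',P[lab==i]); print(P[lab==i].mean(0).round(1))
    for nm,x,y in [('j1',437,-106),('j2',472,-287)]:
        for lo,hi,t in [(118,140,'bar'),(94,108,'lid')]: fit(n,nm+t,P[near(x,y,50)&(z>lo)&(z<hi)])
        q=near(x,y,60)&(z>25)&(z<75)
        wh=q&(g>250)&(abs(col[...,2]-col[...,0])<70)
        fit(n,nm+'label',P[wh]); fit(n,nm+'body',P[q])
        if wh.sum()>20:
            pp=P[wh]; w=np.linalg.svd(pp-pp.mean(0),full_matrices=False)[2][2]; print('n',w.round(2),pp.mean(0).round(1))
E
python3 m.py; python3 - <<'E'
import cv2,numpy as np
a=cv2.imread('pics/top0.png')[195:295,310:480]; b=cv2.imread('pics/scene0.png')[85:195,250:400]
f=lambda i:cv2.resize(i,(400,300),interpolation=cv2.INTER_CUBIC)
cv2.imwrite('pics/crop0.png',np.hstack([f(a),f(b)]))
E
```

```text
top step 7446 [582.9  87.5] [383.2 148.4] ang 74.8
top mat 958 [608.5 200.9] [69.6 69.9] ang 78.8
[608.1 200.7  46.3]
top mat 959 [581.9  74.1] [68.8 70. ] ang 78.2
[581.6  73.9  46.3]
top j1bar 188 [ 435.2 -108.7] [14.5 47.8] ang 41.0
top j1lid 394 [ 435.4 -108.2] [54.1 54.4] ang 71.7
top j1label 16 [ 467.2 -113.7] [31.1  0.1] ang 89.7
top j1body 49 [449.4 -90.4] [35.8 77.6] ang 49.3
top j2bar 201 [ 468.2 -293.9] [14.8 48.7] ang 45.4
top j2lid 378 [ 467.5 -292.3] [55.3 52.1] ang 33.2
top j2label 0
top j2body 228 [ 468.3 -272.5] [82.  40.9] ang 0.2
scene step 7395 [581.8  86. ] [385.7 150.4] ang 74.8
scene j1bar 156 [ 434.2 -110.7] [18.2 48.1] ang 41.7
scene j1lid 217 [ 440.1 -102.7] [36.5 54.9] ang 53.4
scene j1label 20 [ 465.1 -114.6] [51.4  4.1] ang 88.8
scene j1body 401 [448.3 -96. ] [43.4 82.3] ang 45.6
scene j2bar 141 [ 466.9 -295.3] [17.1 48.2] ang 45.5
scene j2lid 191 [ 472.4 -287.8] [38.3 55.2] ang 54.0
scene j2label 53 [ 465.3 -274.9] [76.8 33.2] ang 1.3
scene j2body 342 [ 467.8 -274.3] [45.6 82.4] ang 87.3
n [-0.37 -0.93  0.05] [ 485.5 -274.2   52.8]
```

View pics/crop0.png

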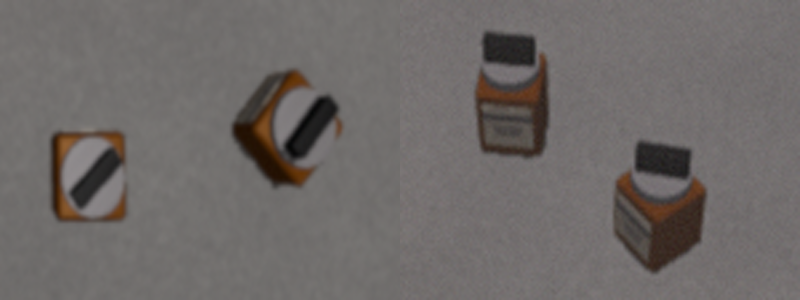

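The top view shows the loose jar at px (348,254), with its label towards +x and its bar about 41° anticlockwise of tight. The tight jar is at (435,237), yaw about 45°, with its label up-left. The step's yaw is about −11.8°, with the rail on its upper (+x) edge. I'll move above the loose jar now.

Request:
drive_tool([
  {"offset": [-27.6, -29.4, 0], "jaw": 94},
  {"offset": [-27.6, -29.4, 0], "jaw": 94},
  {"offset": [-27.6, -29.4, 0], "jaw": 94},
  {"offset": [-27.6, -29.4, 0], "jaw": 94},
  {"offset": [-27.6, -29.4, 0], "jaw": 94},
  {"offset": [-27.6, -29.4, 0], "jaw": 94},
  {"offset": [-27.6, -29.4, 0], "jaw": 94},
  {"offset": [-27.6, -29.4, 0], "jaw": 94},
  {"offset": [-27.6, -29.4, 0], "jaw": 94},
  {"offset": [-27.6, -29.4, 0], "jaw": 94},
  {"offset": [-27.6, -29.4, 0], "jaw": 94},
  {"offset": [-27.6, -29.4, 0], "jaw": 94},
  {"offset": [-27.6, -29.4, 0], "jaw": 94},
  {"offset": [-27.6, -29.4, 0], "jaw": 94},
  {"offset": [-27.6, -29.4, 0], "jaw": 94},
  {"offset": [-27.6, -29.4, 0], "jaw": 94},
  {"spin": 8.3, "jaw": 94},
  {"spin": 8.3, "jaw": 94},
  {"spin": 8.3, "jaw": 94},
  {"jaw": 94},
])

```text
validation failed for argument at $.ro...
```

```bash
cat > go.py <<'E'
from h import *
def to(x,y,yaw=None,z=None):
    s=manip.read_state(); p=s['eef_pos']; a=s['eef_rot'][2]
    d=np.array([x-p[0],y-p[1]]); c,q=np.cos(a),np.sin(a)
    print('clock',round(s['clock'],2),'pos',p.round(1),'yaw',round(np.degrees(a),2),'rp',np.degrees(s['eef_rot'][:2]).round(2),'gap',round(s['finger_gap'],1),'F',s['wrist_force'].round(1),'M',s['moment'].round(3))
    print(' need tool dx,dy',(c*d[0]+q*d[1]).round(1),(q*d[0]-c*d[1]).round(1), 'spin',None if yaw is None else round((np.degrees(a)-yaw+180)%360-180,2),'dz',None if z is None else round(p[2]-z,1))
E
python3 - <<'E'
from go import *
to(435.2,-108.7,131,205)
c=cam('wrist'); cv2.imwrite('pics/w1.png',c['color']); P=cloud(c)
print(-c['R'].T@c['t'])
from m import fit
ok=(c['depth']>0)&(np.hypot(P[...,0]-435,P[...,1]+108)<50); z=P[...,2]
fit('w','bar',P[ok&(z>118)&(z<140)]); fit('w','lid',P[ok&(z>94)&(z<108)]); fit('w','body',P[ok&(z>80)&(z<92)])
E
```

```text
clock 0.9 pos [225.7 501.6 302.6] yaw 155.78 rp [-180.   -0.] gap 94.2 F [0.9 0.2 0.1] M [ 0.015 -0.044  0.028]
 need tool dx,dy -441.5 -470.6 spin 24.78 dz 97.6
[152.93528315 534.19919197 385.65137498]
top step 7446 [582.9  87.5] [383.2 148.4] ang 74.8
top mat 958 [608.5 200.9] [69.6 69.9] ang 78.8
[608.1 200.7  46.3]
top mat 959 [581.9  74.1] [68.8 70. ] ang 78.2
[581.6  73.9  46.3]
top j1bar 188 [ 435.2 -108.7] [14.5 47.8] ang 41.0
top j1lid 394 [ 435.4 -108.2] [54.1 54.4] ang 71.7
top j1label 16 [ 467.2 -113.7] [31.1  0.1] ang 89.7
top j1body 49 [449.4 -90.4] [35.8 77.6] ang 49.3
top j2bar 201 [ 468.2 -293.9] [14.8 48.7] ang 45.4
top j2lid 378 [ 467.5 -292.3] [55.3 52.1] ang 33.2
top j2label 0
top j2body 228 [ 468.3 -272.5] [82.  40.9] ang 0.2
scene step 7395 [581.8  86. ] [385.7 150.4] ang 74.8
scene j1bar 156 [ 434.2 -110.7] [18.2 48.1] ang 41.7
scene j1lid 217 [ 440.1 -102.7] [36.5 54.9] ang 53.4
scene j1label 20 [ 465.1 -114.6] [51.4  4.1] ang 88.8
scene j1body 401 [448.3 -96. ] [43.4 82.3] ang 45.6
scene j2bar 141 [ 466.9 -295.3] [17.1 48.2] ang 45.5
scene j2lid 191 [ 472.4 -287.8] [38.3 55.2] ang 54.0
scene j2label 53 [ 465.3 -274.9] [76.8 33.2] ang 1.3
scene j2body 342 [ 467.8 -274.3] [45.6 82.4] ang 87.3
n [-0.37 -0.93  0.05] [ 485.5 -274.2   52.8]
w bar 0
w lid 0
w body 0
```

View pics/w1.png

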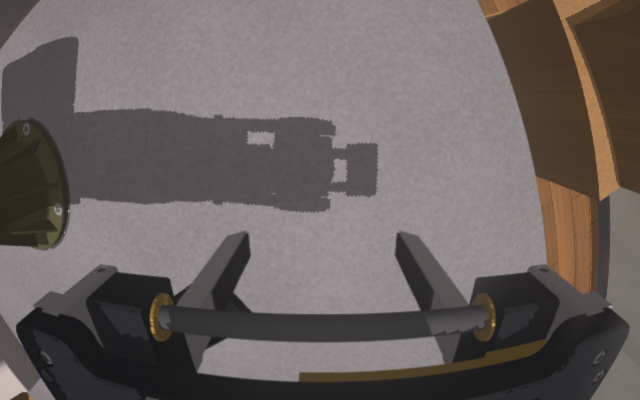

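The move was refused, probably because every row needs all three fields. So the wrist picture only shows the start pose, with the fingertips at about px (240,240) and (405,240). I'll resend with all fields.

Request:
drive_tool([
  {"offset": [-27.6, -29.4, 0], "spin": 0, "jaw": 94},
  {"offset": [-27.6, -29.4, 0], "spin": 0, "jaw": 94},
  {"offset": [-27.6, -29.4, 0], "spin": 0, "jaw": 94},
  {"offset": [-27.6, -29.4, 0], "spin": 0, "jaw": 94},
  {"offset": [-27.6, -29.4, 0], "spin": 0, "jaw": 94},
  {"offset": [-27.6, -29.4, 0], "spin": 0, "jaw": 94},
  {"offset": [-27.6, -29.4, 0], "spin": 0, "jaw": 94},
  {"offset": [-27.6, -29.4, 0], "spin": 0, "jaw": 94},
  {"offset": [-27.6, -29.4, 0], "spin": 0, "jaw": 94},
  {"offset": [-27.6, -29.4, 0], "spin": 0, "jaw": 94},
  {"offset": [-27.6, -29.4, 0], "spin": 0, "jaw": 94},
  {"offset": [-27.6, -29.4, 0], "spin": 0, "jaw": 94},
  {"offset": [-27.6, -29.4, 0], "spin": 0, "jaw": 94},
  {"offset": [-27.6, -29.4, 0], "spin": 0, "jaw": 94},
  {"offset": [-27.6, -29.4, 0], "spin": 0, "jaw": 94},
  {"offset": [-27.6, -29.4, 0], "spin": 0, "jaw": 94},
  {"offset": [0, 0, 0], "spin": 8.3, "jaw": 94},
  {"offset": [0, 0, 0], "spin": 8.3, "jaw": 94},
  {"offset": [0, 0, 0], "spin": 8.3, "jaw": 94},
  {"offset": [0, 0, 0], "spin": 0, "jaw": 94},
])

```text
clock: 2.95
eef_pos: [435.4, -108.7, 302.7]
eef_rot: [3.142, 0.0, 2.282]
wrist_force: [0.5, -0.3, -0.0]
finger_gap: 93.9
```

```bash
sed -i '/^for n in/,$d' m.py; python3 - <<'E'
from go import *
from m import fit
to(435.2,-108.7,131,205)
c=cam('wrist'); cv2.imwrite('pics/w2.png',c['color']); P=cloud(c)
print(-c['R'].T@c['t'])
ok=(c['depth']>0)&(np.hypot(P[...,0]-435,P[...,1]+108)<50); z=P[...,2]
fit('w','bar',P[ok&(z>118)&(z<140)]); fit('w','lid',P[ok&(z>94)&(z<108)]); fit('w','body',P[ok&(z>80)&(z<92)])
for lo in range(10,80,20): fit('w','b%d'%lo,P[ok&(z>lo)&(z<lo+20)])
E
```

```text
clock 2.95 pos [ 435.4 -108.7  302.7] yaw 130.72 rp [1.8e+02 1.0e-02] gap 93.9 F [ 0.5 -0.3 -0. ] M [-0.101  0.029 -0.039]
 need tool dx,dy 0.1 -0.1 spin -0.28 dz 97.7
[383.40172104 -48.22958839 385.67113173]
w bar 869 [ 433.4 -110.6] [13.3 47.6] ang 40.8
w lid 1804 [ 433.2 -109.7] [55.8 53.4] ang 37.6
w body 910 [ 433.4 -110.7] [62.  62.6] ang 0.3
w b10 108 [417.8 -93.6] [76.  35.9] ang 44.5
w b30 125 [417.3 -94.8] [79.6 37.5] ang 45.5
w b50 151 [417.7 -94.9] [78.8 36.9] ang 45.5
w b70 1006 [ 433.2 -110.5] [62.3 63. ] ang 0.4
```

View pics/w2.png

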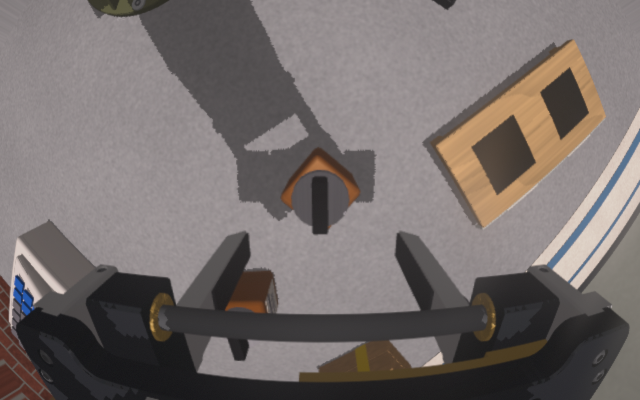

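The bar is at px (320,205), centred between the fingers, and the body yaw is about 0.3°, so the lid is about 40.5° loose. I'll descend and grip the bar.

Request:
drive_tool([
  {"offset": [0, -1.4, 20], "spin": 0, "jaw": 60},
  {"offset": [0, 0, 20], "spin": 0, "jaw": 60},
  {"offset": [0, 0, 20], "spin": 0, "jaw": 50},
  {"offset": [0, 0, 20], "spin": 0, "jaw": 40},
  {"offset": [0, 0, 12], "spin": 0, "jaw": 40},
  {"offset": [0, 0, 6.7], "spin": 0, "jaw": 30},
  {"offset": [0, 0, 0], "spin": 0, "jaw": 24},
  {"offset": [0, 0, 0], "spin": 0, "jaw": 20},
  {"offset": [0, 0, 0], "spin": 0, "jaw": 16},
  {"offset": [0, 0, 0], "spin": 0, "jaw": 8},
  {"offset": [0, 0, 0], "spin": 0, "jaw": 8},
  {"offset": [0, 0, 0], "spin": 0, "jaw": 8},
  {"offset": [0, 0, 0], "spin": 0, "jaw": 8},
], force=40)

```text
clock: 4.3
eef_pos: [434.4, -109.6, 204.2]
eef_rot: [3.142, 0.0, 2.284]
wrist_force: [-1.3, -1.4, 3.2]
finger_gap: 13.5
```

```bash
python3 -c "
from go import *
to(434.3,-109.6,90,204)"
```

```text
clock 4.3 pos [ 434.4 -109.6  204.2] yaw 130.88 rp [1.8e+02 2.0e-02] gap 13.5 F [-1.3 -1.4  3.2] M [-0.232  0.317  0.031]
 need tool dx,dy 0.1 -0.0 spin 40.88 dz 0.2
```

Request:
drive_tool([
  {"offset": [0, 0, 0], "spin": 4, "jaw": 8},
  {"offset": [0, 0, 0], "spin": 4, "jaw": 8},
  {"offset": [0, 0, 0], "spin": 4, "jaw": 8},
  {"offset": [0, 0, 0], "spin": 4, "jaw": 8},
  {"offset": [0, 0, 0], "spin": 4, "jaw": 8},
  {"offset": [0, 0, 0], "spin": 4, "jaw": 8},
  {"offset": [0, 0, 0], "spin": 4, "jaw": 8},
  {"offset": [0, 0, 0], "spin": 4, "jaw": 8},
  {"offset": [0, 0, 0], "spin": 4, "jaw": 8},
  {"offset": [0, 0, 0], "spin": 0, "jaw": 8},
  {"offset": [0, 0, 0], "spin": 0, "jaw": 8},
])

```text
clock: 5.4
eef_pos: [434.4, -109.6, 204.2]
eef_rot: [3.141, 0.0, 1.658]
wrist_force: [-1.5, -1.8, 5.3]
finger_gap: 13.7
```

```bash
python3 -c "
from go import *
to(434.3,-109.6,90,204)"
```

```text
clock 5.4 pos [ 434.4 -109.6  204.2] yaw 94.99 rp [1.7998e+02 2.0000e-02] gap 13.7 F [-1.5 -1.8  5.3] M [-0.506  0.519 -0.018]
 need tool dx,dy 0.0 -0.1 spin 4.99 dz 0.2
```

Request:
drive_tool([
  {"offset": [0, 0, 0], "spin": 2, "jaw": 8},
  {"offset": [0, 0, 0], "spin": 2, "jaw": 8},
  {"offset": [0, 0, 0], "spin": 2, "jaw": 8},
  {"offset": [0, 0, 0], "spin": 2, "jaw": 8},
  {"offset": [0, 0, 0], "spin": 2, "jaw": 8},
  {"offset": [0, 0, 0], "spin": 0, "jaw": 8},
  {"offset": [0, 0, 0], "spin": 0, "jaw": 8},
])

```text
clock: 6.1
eef_pos: [434.5, -109.5, 204.1]
eef_rot: [3.141, -0.0, 1.483]
wrist_force: [1.4, 1.2, 3.9]
finger_gap: 13.9
```

```bash
python3 -c "
from go import *
from m import fit
to(434.3,-109.6,90,204)
c=cam('top');P=cloud(c);col=c['color'].astype(int);z=P[...,2]
ok=(c['depth']>0)&(np.hypot(P[...,0]-434,P[...,1]+109)<50)
c=cam('wrist');cv2.imwrite('pics/w3.png',c['color']);P=cloud(c);z=P[...,2]
ok=(c['depth']>0)&(np.hypot(P[...,0]-434,P[...,1]+109)<50)
fit('w','shoulder',P[ok&(z>75)&(z<90)]);fit('w','side',P[ok&(z>10)&(z<75)])
"
```

```text
clock 6.1 pos [ 434.5 -109.5  204.1] yaw 84.99 rp [ 1.7996e+02 -1.0000e-02] gap 13.9 F [1.4 1.2 3.9] M [ 0.087 -0.189 -0.017]
 need tool dx,dy -0.1 -0.2 spin -5.01 dz 0.1
w shoulder 1814 [ 435.  -107.3] [58.7 62.5] ang 84.9
w side 1140 [437.3 -79.5] [ 3.  58.7] ang 84.8
```

View pics/w3.png

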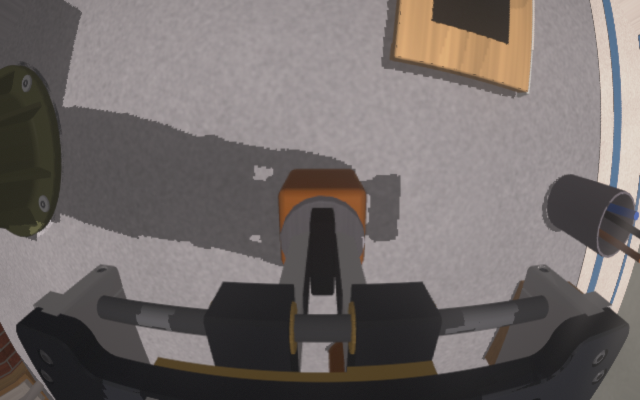

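The body now sits at −5.1°, aligned with the tool: it turned with the lid past the stop, so the lid is tight. I'll lift and carry it to mat0.

Request:
drive_tool([
  {"offset": [0, 0, -5], "spin": 0, "jaw": 8},
  {"offset": [0, 0, -15], "spin": 0, "jaw": 8},
  {"offset": [0, 0, -25], "spin": 0, "jaw": 8},
  {"offset": [0, 0, -25], "spin": 0, "jaw": 8},
  {"offset": [0, 0, -25], "spin": 0, "jaw": 8},
  {"offset": [0, 0, -15], "spin": 0, "jaw": 8},
  {"offset": [0, 0, -5], "spin": 0, "jaw": 8},
  {"offset": [0, 0, 0], "spin": 0, "jaw": 8},
])

```text
clock: 7.0
eef_pos: [434.2, -109.5, 318.8]
eef_rot: [-3.141, -0.0, 1.482]
wrist_force: [-0.4, 0.2, -3.8]
finger_gap: 13.8
```

Request:
drive_tool([
  {"offset": [8, 3.6, 0], "spin": 0, "jaw": 8},
  {"offset": [14, 6.3, 0], "spin": 0, "jaw": 8},
  {"offset": [21, 9.5, 0], "spin": 0, "jaw": 8},
  {"offset": [21, 9.5, 0], "spin": 0, "jaw": 8},
  {"offset": [21, 9.5, 0], "spin": 0, "jaw": 8},
  {"offset": [21, 9.5, 0], "spin": 0, "jaw": 8},
  {"offset": [21, 9.5, 0], "spin": 0, "jaw": 8},
  {"offset": [21, 9.5, 0], "spin": 0, "jaw": 8},
  {"offset": [21, 9.5, 0], "spin": 0, "jaw": 8},
  {"offset": [21, 9.5, 0], "spin": 0, "jaw": 8},
  {"offset": [21, 9.5, 0], "spin": 0, "jaw": 8},
  {"offset": [21, 9.5, 0], "spin": 0, "jaw": 8},
  {"offset": [21, 9.5, 0], "spin": 0, "jaw": 8},
  {"offset": [21, 9.5, 0], "spin": 0, "jaw": 8},
  {"offset": [21, 9.5, 0], "spin": 0, "jaw": 8},
  {"offset": [15, 6.8, 0], "spin": 0, "jaw": 8},
  {"offset": [9, 4, 0], "spin": 0, "jaw": 8},
  {"offset": [5.3, 1.9, 0], "spin": 3.4, "jaw": 8},
  {"offset": [0, 0, 0], "spin": 3.4, "jaw": 8},
  {"offset": [0, 0, 0], "spin": 0, "jaw": 8},
])

```text
clock: 9.0
eef_pos: [608.6, 200.7, 317.9]
eef_rot: [-3.14, 0.001, 1.362]
wrist_force: [0.3, 0.7, -3.2]
finger_gap: 13.9
```

```bash
cat > mats.py <<'E'
from go import *
from m import fit
def mats(n='wrist',save=None):
    c=cam(n);P=cloud(c);g=c['color'].astype(int).sum(2)
    if save: cv2.imwrite(save,c['color'])
    v,u=np.mgrid[0:400,0:640]; Q=at_z(c,u,v,np.full(u.shape,45.))
    ok=(abs(P[...,2]-45)<7)&(np.hypot(P[...,0]-595,P[...,1]-137)<160)
    k,lab,st,_=cv2.connectedComponentsWithStats((ok&(g<150)).astype(np.uint8))
    for i in range(1,k):
        if st[i,4]>150: fit(n,'mat',P[lab==i]); fit(n,'matQ',Q[lab==i])
    fit(n,'step',P[ok&(abs(P[...,2]-45)<3)&(g>=150)&(c['color'][...,2]>c['color'][...,0]+30.)])
    return c,P
E
python3 - <<'E'
from mats import *
to(608.3,200.8,78.2,250)
c,P=mats(save='pics/w4.png'); z=P[...,2]
ok=(c['depth']>0)&(np.hypot(P[...,0]-608,P[...,1]-201)<50)&(z>90)
fit('w','jar',P[ok&(z>170)&(z<205)]); 
E
```

```text
clock 9.0 pos [608.6 200.7 317.9] yaw 78.03 rp [-1.7992e+02  4.0000e-02] gap 13.9 F [ 0.3  0.7 -3.2] M [-0.115  0.144  0.033]
 need tool dx,dy 0.0 -0.4 spin -0.17 dz 67.9
wrist mat 620 [608.6 226.9] [17.7 65.2] ang 80.1
wrist matQ 620 [608.5 226.6] [17.7 65.5] ang 80.1
wrist mat 243 [577.4  53.2] [30.9 36.9] ang 79.0
wrist matQ 243 [577.5  52.6] [31.1 37.1] ang 78.1
wrist step 7102 [595.7 146.2] [259.8 130.2] ang 78.3
w jar 2193 [609.  203.2] [57.5 63. ] ang 78.3
```

View pics/w4.png

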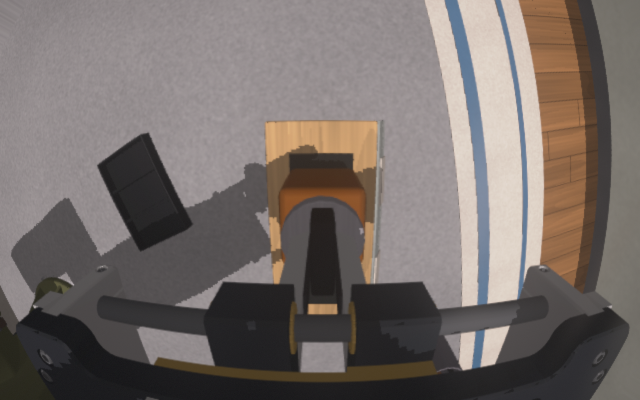

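Over mat0, the wrist view shows the far mat edge at px (290–353,153). The step is centred at column 322, and so is the jar. I'll correct by about 1 mm and lower gently.

Request:
drive_tool([
  {"offset": [-1.0, -1.2, 8], "spin": 0, "jaw": 8},
  {"offset": [0, 0, 16], "spin": 0, "jaw": 8},
  {"offset": [0, 0, 18], "spin": 0, "jaw": 8},
  {"offset": [0, 0, 12], "spin": 0, "jaw": 8},
  {"offset": [0, 0, 6], "spin": 0, "jaw": 8},
  {"offset": [0, 0, 2], "spin": 0, "jaw": 8},
  {"offset": [0, 0, 1.5], "spin": 0, "jaw": 8},
  {"offset": [0, 0, 1], "spin": 0, "jaw": 8},
  {"offset": [0, 0, 1], "spin": 0, "jaw": 8},
  {"offset": [0, 0, 1], "spin": 0, "jaw": 8},
  {"offset": [0, 0, 0.5], "spin": 0, "jaw": 8},
  {"offset": [0, 0, 0], "spin": 0, "jaw": 8},
  {"offset": [0, 0, 0], "spin": 0, "jaw": 8},
])

```text
clock: 10.35
eef_pos: [607.4, 199.7, 252.0]
eef_rot: [3.142, -0.0, 1.363]
wrist_force: [0.8, 0.3, -2.8]
finger_gap: 14.0
```

```bash
python3 -c "
from mats import *
to(607.2,200.0,78.3,249.5)
c,P=mats('top')
"
```

```text
clock 10.35 pos [607.4 199.7 252. ] yaw 78.08 rp [180.  -0.] gap 14.0 F [ 0.8  0.3 -2.8] M [-0.036  0.124  0.007]
 need tool dx,dy 0.2 -0.3 spin -0.22 dz 2.5
top mat 207 [605.3 193.9] [58.3 77. ] ang 78.5
top matQ 207 [605.4 193.8] [58.2 77.3] ang 78.1
top mat 982 [581.7  74. ] [69.1 69.9] ang 78.0
top matQ 982 [582.  74.] [68.8 70.2] ang 78.0
top step 3821 [591.3 118.2] [239.3 130.9] ang 78.3
```

Request:
drive_tool([
  {"offset": [0.2, -0.3, 0.7], "spin": -0.2, "jaw": 8},
  {"offset": [0, 0, 0.7], "spin": 0, "jaw": 8},
  {"offset": [0, 0, 0.7], "spin": 0, "jaw": 8},
  {"offset": [0, 0, 0.7], "spin": 0, "jaw": 8},
  {"offset": [0, 0, 0], "spin": 0, "jaw": 8},
])

```text
clock: 10.9
eef_pos: [607.2, 200.0, 249.3]
eef_rot: [3.141, -0.0, 1.366]
wrist_force: [0.0, -0.3, -0.7]
finger_gap: 14.1
```

```bash
python3 -c "
from go import *
to(607.2,200.0,78.3,249.5)"
```

```text
clock 10.9 pos [607.2 200.  249.3] yaw 78.28 rp [ 1.7999e+02 -1.0000e-02] gap 14.1 F [ 0.  -0.3 -0.7] M [ 0.002  0.205 -0.007]
 need tool dx,dy -0.0 0.0 spin -0.02 dz -0.2
```

Request:
drive_tool([
  {"offset": [0, 0, 0], "spin": 0, "jaw": 20},
  {"offset": [0, 0, 0], "spin": 0, "jaw": 30},
  {"offset": [0, 0, 0], "spin": 0, "jaw": 40},
  {"offset": [0, 0, 0], "spin": 0, "jaw": 40},
  {"offset": [0, 0, -10], "spin": 0, "jaw": 40},
  {"offset": [0, 0, -25], "spin": 0, "jaw": 60},
  {"offset": [0, 0, -25], "spin": 0, "jaw": 60},
  {"offset": [0, 0, -20], "spin": 0, "jaw": 80},
  {"offset": [0, 0, 0], "spin": -8.16, "jaw": 94},
  {"offset": [0, 0, 0], "spin": -8.16, "jaw": 94},
  {"offset": [0, 0, 0], "spin": -8.16, "jaw": 94},
  {"offset": [0, 0, 0], "spin": -8.16, "jaw": 94},
  {"offset": [0, 0, 0], "spin": -8.16, "jaw": 94},
  {"offset": [0, 0, 0], "spin": -8.16, "jaw": 94},
  {"offset": [0, 0, 0], "spin": -8.16, "jaw": 94},
  {"offset": [0, 0, 0], "spin": 0, "jaw": 94},
])

```text
clock: 12.5
eef_pos: [607.2, 200.0, 330.0]
eef_rot: [3.141, 0.0, 2.365]
wrist_force: [0.4, 0.3, 0.5]
finger_gap: 94.1
```

Request:
drive_tool([
  {"offset": [-17.7, -32.2, 0], "spin": 0, "jaw": 94},
  {"offset": [-17.7, -32.2, 0], "spin": 0, "jaw": 94},
  {"offset": [-17.7, -32.2, 0], "spin": 0, "jaw": 94},
  {"offset": [-17.7, -32.2, 0], "spin": 0, "jaw": 94},
  {"offset": [-17.7, -32.2, 0], "spin": 0, "jaw": 94},
  {"offset": [-17.7, -32.2, 0], "spin": 0, "jaw": 94},
  {"offset": [-17.7, -32.2, 0], "spin": 0, "jaw": 94},
  {"offset": [-17.7, -32.2, 0], "spin": 0, "jaw": 94},
  {"offset": [-17.7, -32.2, 0], "spin": 0, "jaw": 94},
  {"offset": [-17.7, -32.2, 0], "spin": 0, "jaw": 94},
  {"offset": [-17.7, -32.2, 0], "spin": 0, "jaw": 94},
  {"offset": [-17.7, -32.2, 0], "spin": 0, "jaw": 94},
  {"offset": [-17.7, -32.2, 0], "spin": 0, "jaw": 94},
  {"offset": [-17.7, -32.2, 0], "spin": 0, "jaw": 94},
  {"offset": [0, 0, 0], "spin": 0, "jaw": 94},
  {"offset": [0, 0, 0], "spin": 0, "jaw": 94},
])

```text
clock: 14.1
eef_pos: [466.8, -295.4, 329.4]
eef_rot: [3.141, 0.0, 2.358]
wrist_force: [0.9, 0.9, -0.3]
finger_gap: 93.8
```

```bash
python3 - <<'E'
from mats import *
to(467.2,-294.8,135.4,204)
for n in ['wrist','top']:
    c,P=mats(n,f'pics/{n}5.png'); z=P[...,2]
    ok=(c['depth']>0)&(np.hypot(P[...,0]-467,P[...,1]+295)<50)
    fit(n,'j2bar',P[ok&(z>118)&(z<140)]); fit(n,'j2body',P[ok&(z>75)&(z<92)])
    ok=(c['depth']>0)&(np.hypot(P[...,0]-607,P[...,1]-200)<50)
    fit(n,'j1bar',P[ok&(z>163)&(z<185)]); fit(n,'j1lid',P[ok&(z>140)&(z<152)]); fit(n,'j1body',P[ok&(z>120)&(z<136)])
E
```

```text
clock 14.1 pos [ 466.8 -295.4  329.4] yaw 135.12 rp [1.7999e+02 1.0000e-02] gap 93.8 F [ 0.9  0.9 -0.3] M [-0.036  0.004 -0.039]
 need tool dx,dy 0.1 0.7 spin -0.28 dz 125.4
wrist mat 247 [605.5 197.6] [69.5 71.2] ang 77.0
wrist matQ 247 [606.4 199.8] [68.8 71.4] ang 77.1
wrist mat 1368 [579.5  72.8] [71.3 70.2] ang 78.1
wrist matQ 1368 [580.2  73.3] [68.8 70.3] ang 78.6
wrist step 5837 [593.3 135.7] [281.8 131.2] ang 78.3
wrist j2bar 781 [ 466.3 -296.1] [14.2 49.1] ang 45.7
wrist j2body 902 [ 466.1 -295.5] [63.2 61.2] ang 45.7
wrist j1bar 0
wrist j1lid 33 [600.2 175.2] [11.4 17.5] ang 37.7
wrist j1body 570 [590.8 196.2] [52.3 90.1] ang 26.8
top mat 167 [608.1 200.1] [69.  70.5] ang 77.4
top matQ 167 [608.2 201.2] [69.6 70.1] ang 78.4
top mat 994 [582.1  74. ] [69.9 70.2] ang 77.5
top matQ 994 [581.8  73.9] [69.6 70.4] ang 78.4
top step 4609 [595.5 138.2] [280.1 131.2] ang 78.3
top j2bar 200 [ 468.2 -293.5] [15.1 48.3] ang 43.6
top j2body 298 [ 468.6 -293.4] [62.9 62.5] ang 46.2
top j1bar 213 [608.1 201.5] [48.7 14. ] ang 78.1
top j1lid 436 [607.9 200.2] [53.1 54.9] ang 77.0
top j1body 316 [608.  201.5] [62.9 62.2] ang 79.5
```

View pics/top5.png

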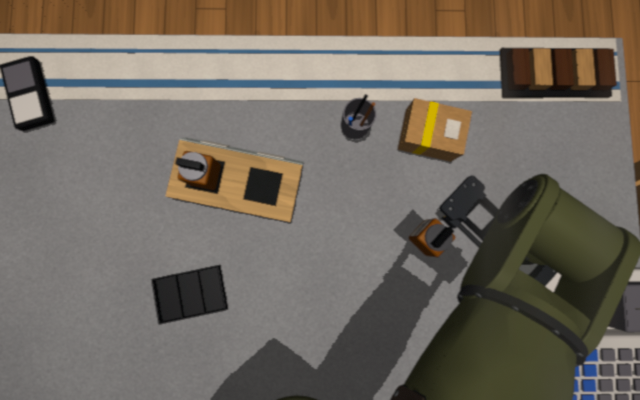

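Jar a now stands on mat0: the top view gives the jar at (608,201) and the mat at (608,201), with the bar at 78.1° against the step's 78.3°. Next I'll grip jar b.

Request:
drive_tool([
  {"offset": [0.1, 0.5, 20], "spin": -0.4, "jaw": 80},
  {"offset": [0, 0, 25], "spin": 0, "jaw": 60},
  {"offset": [0, 0, 25], "spin": 0, "jaw": 50},
  {"offset": [0, 0, 25], "spin": 0, "jaw": 40},
  {"offset": [0, 0, 18], "spin": 0, "jaw": 40},
  {"offset": [0, 0, 8], "spin": 0, "jaw": 30},
  {"offset": [0, 0, 4.4], "spin": 0, "jaw": 30},
  {"offset": [0, 0, 0], "spin": 0, "jaw": 24},
  {"offset": [0, 0, 0], "spin": 0, "jaw": 20},
  {"offset": [0, 0, 0], "spin": 0, "jaw": 16},
  {"offset": [0, 0, 0], "spin": 0, "jaw": 8},
  {"offset": [0, 0, 0], "spin": 0, "jaw": 8},
  {"offset": [0, 0, 0], "spin": 0, "jaw": 8},
  {"offset": [0, 0, 0], "spin": 0, "jaw": 8},
], force=40)

```text
clock: 15.6
eef_pos: [467.3, -294.9, 204.3]
eef_rot: [-3.141, 0.001, 2.37]
wrist_force: [-2.9, -2.5, 6.1]
finger_gap: 13.6
```

Request:
drive_tool([
  {"offset": [0, 0, 0], "spin": 1, "jaw": 8},
  {"offset": [0, 0, 0], "spin": 1, "jaw": 8},
  {"offset": [0, 0, 0], "spin": 0, "jaw": 8},
  {"offset": [0, 0, -5], "spin": 0, "jaw": 8},
  {"offset": [0, 0, -15], "spin": 0, "jaw": 8},
  {"offset": [0, 0, -25], "spin": 0, "jaw": 8},
  {"offset": [0, 0, -25], "spin": 0, "jaw": 8},
  {"offset": [0, 0, -25], "spin": 0, "jaw": 8},
  {"offset": [0, 0, -15], "spin": 0, "jaw": 8},
  {"offset": [0, 0, -5], "spin": 0, "jaw": 8},
  {"offset": [0, 0, 0], "spin": 0, "jaw": 8},
])

```text
clock: 16.7
eef_pos: [467.3, -294.5, 318.5]
eef_rot: [3.141, -0.0, 2.335]
wrist_force: [0.0, 0.5, -5.6]
finger_gap: 13.9
```

```bash
python3 -c "
from go import *
to(580.9,72.7,78.3,249.3)"
```

```text
clock 16.7 pos [ 467.3 -294.5  318.5] yaw 133.79 rp [ 1.7999e+02 -2.0000e-02] gap 13.9 F [ 0.   0.5 -5.6] M [-0.066  0.022  0.009]
 need tool dx,dy 186.4 336.1 spin 55.49 dz 69.2
```

Request:
drive_tool([
  {"offset": [8, 14.4, 0], "spin": 0, "jaw": 8},
  {"offset": [13, 23.4, 0], "spin": 0, "jaw": 8},
  {"offset": [13, 23.4, 0], "spin": 0, "jaw": 8},
  {"offset": [13, 23.4, 0], "spin": 0, "jaw": 8},
  {"offset": [13, 23.4, 0], "spin": 0, "jaw": 8},
  {"offset": [13, 23.4, 0], "spin": 0, "jaw": 8},
  {"offset": [13, 23.4, 0], "spin": 0, "jaw": 8},
  {"offset": [13, 23.4, 0], "spin": 0, "jaw": 8},
  {"offset": [13, 23.4, 0], "spin": 0, "jaw": 8},
  {"offset": [13, 23.4, 0], "spin": 0, "jaw": 8},
  {"offset": [13, 23.4, 0], "spin": 0, "jaw": 8},
  {"offset": [13, 23.4, 0], "spin": 0, "jaw": 8},
  {"offset": [13, 23.4, 0], "spin": 0, "jaw": 8},
  {"offset": [13, 23.4, 0], "spin": 0, "jaw": 8},
  {"offset": [6, 11.5, 0], "spin": 0, "jaw": 8},
  {"offset": [3.4, 6, 0], "spin": 0, "jaw": 8},
  {"offset": [0, 0, 0], "spin": 0, "jaw": 8},
])

```text
clock: 18.4
eef_pos: [580.8, 72.9, 318.2]
eef_rot: [-3.141, -0.001, 2.336]
wrist_force: [0.3, 0.6, -3.6]
finger_gap: 13.7
```

Request:
drive_tool([
  {"offset": [0, 0, 0], "spin": 2, "jaw": 8},
  {"offset": [0, 0, 0], "spin": 4, "jaw": 8},
  {"offset": [0, 0, 0], "spin": 5, "jaw": 8},
  {"offset": [0, 0, 0], "spin": 5, "jaw": 8},
  {"offset": [0, 0, 0], "spin": 5, "jaw": 8},
  {"offset": [0, 0, 0], "spin": 5, "jaw": 8},
  {"offset": [0, 0, 0], "spin": 5, "jaw": 8},
  {"offset": [0, 0, 0], "spin": 5, "jaw": 8},
  {"offset": [0, 0, 0], "spin": 5, "jaw": 8},
  {"offset": [0, 0, 0], "spin": 5, "jaw": 8},
  {"offset": [0, 0, 0], "spin": 4, "jaw": 8},
  {"offset": [0, 0, 0], "spin": 3, "jaw": 8},
  {"offset": [0, 0, 0], "spin": 1.5, "jaw": 8},
  {"offset": [0, 0, 0], "spin": 1, "jaw": 8},
  {"offset": [0, 0, 0], "spin": 0, "jaw": 8},
  {"offset": [0, 0, 0], "spin": 0, "jaw": 8},
])

```text
clock: 20.0
eef_pos: [580.9, 72.4, 318.7]
eef_rot: [-3.142, 0.0, 1.367]
wrist_force: [-1.0, -0.9, -4.9]
finger_gap: 13.6
```

```bash
python3 -c "
from mats import *
to(580.9,72.7,78.3,249.3)
c,P=mats(save='pics/w6.png'); z=P[...,2]
ok=(c['depth']>0)&(np.hypot(P[...,0]-581,P[...,1]-73)<50)
fit('w','jar',P[ok&(z>170)&(z<205)])
"
```

```text
clock 20.0 pos [580.9  72.4 318.7] yaw 78.33 rp [-180.    0.] gap 13.6 F [-1.  -0.9 -4.9] M [-0.043  0.104  0.008]
 need tool dx,dy 0.3 -0.0 spin 0.03 dz 69.4
wrist mat 704 [581.6  99.4] [18.6 63. ] ang 79.2
wrist matQ 704 [581.3  99.2] [18.6 63.2] ang 79.5
wrist step 12821 [593.7 136.7] [279.6 130.6] ang 78.2
w jar 2186 [581.4  75. ] [57.5 63. ] ang 78.5
```

View pics/w6.png

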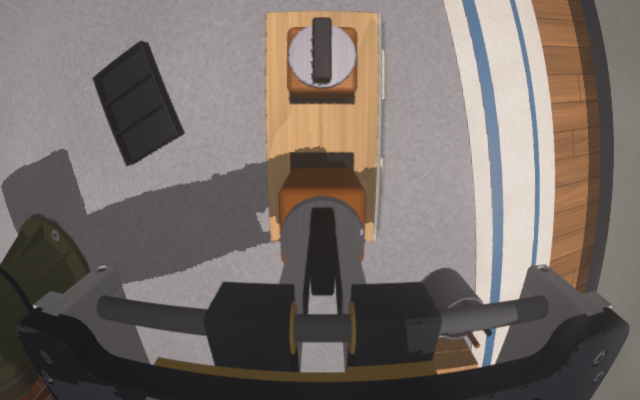

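Jar a stands square on mat0 (px 321,60), and jar b hangs centred over mat1. I'll lower jar b.

Request:
drive_tool([
  {"offset": [0.3, 0, 8], "spin": 0, "jaw": 8},
  {"offset": [0, 0, 16], "spin": 0, "jaw": 8},
  {"offset": [0, 0, 18], "spin": 0, "jaw": 8},
  {"offset": [0, 0, 12], "spin": 0, "jaw": 8},
  {"offset": [0, 0, 6], "spin": 0, "jaw": 8},
  {"offset": [0, 0, 2], "spin": 0, "jaw": 8},
  {"offset": [0, 0, 1.5], "spin": 0, "jaw": 8},
  {"offset": [0, 0, 1], "spin": 0, "jaw": 8},
  {"offset": [0, 0, 1], "spin": 0, "jaw": 8},
  {"offset": [0, 0, 0.7], "spin": 0, "jaw": 8},
  {"offset": [0, 0, 0.7], "spin": 0, "jaw": 8},
  {"offset": [0, 0, 0.7], "spin": 0, "jaw": 8},
  {"offset": [0, 0, 0.7], "spin": 0, "jaw": 8},
  {"offset": [0, 0, 0.7], "spin": 0, "jaw": 8},
  {"offset": [0, 0, 0], "spin": 0, "jaw": 8},
])

```text
clock: 21.55
eef_pos: [581.0, 72.9, 249.9]
eef_rot: [3.141, -0.0, 1.367]
wrist_force: [-0.8, 0.4, -0.0]
finger_gap: 13.7
```

```bash
python3 -c "
from go import *
to(580.9,72.7,78.3,249.3)"
```

```text
clock 21.55 pos [581.   72.9 249.9] yaw 78.3 rp [ 1.7999e+02 -1.0000e-02] gap 13.7 F [-0.8  0.4 -0. ] M [ 0.005  0.304 -0.048]
 need tool dx,dy -0.2 -0.0 spin -0.0 dz 0.6
```

Wrist force is 0, so the jar is standing. I'll release, rise and back away to leave the view clear.

Request:
drive_tool([
  {"offset": [0, 0, 0.4], "spin": 0, "jaw": 8},
  {"offset": [0, 0, 0], "spin": 0, "jaw": 20},
  {"offset": [0, 0, 0], "spin": 0, "jaw": 30},
  {"offset": [0, 0, 0], "spin": 0, "jaw": 40},
  {"offset": [0, 0, 0], "spin": 0, "jaw": 40},
  {"offset": [0, 0, -10], "spin": 0, "jaw": 40},
  {"offset": [0, 0, -25], "spin": 0, "jaw": 60},
  {"offset": [0, 0, -25], "spin": 0, "jaw": 60},
  {"offset": [0, 0, -25], "spin": 0, "jaw": 80},
  {"offset": [-25, -15, -10], "spin": 0, "jaw": 94},
  {"offset": [-30, -20, 0], "spin": 0, "jaw": 94},
  {"offset": [-30, -20, 0], "spin": 0, "jaw": 94},
  {"offset": [-30, -20, 0], "spin": 0, "jaw": 94},
  {"offset": [-30, -20, 0], "spin": 0, "jaw": 94},
  {"offset": [-30, -20, 0], "spin": 0, "jaw": 94},
  {"offset": [-30, -20, 0], "spin": 0, "jaw": 94},
  {"offset": [0, 0, 0], "spin": 0, "jaw": 94},
])

```text
clock: 23.25
eef_pos: [405.4, -102.2, 345.5]
eef_rot: [3.14, 0.001, 1.364]
wrist_force: [0.6, 0.7, 0.3]
finger_gap: 93.8
```

```bash
python3 - <<'E'
from mats import *
to(0,0)
for n in ['top','scene']:
    c,P=mats(n,f'pics/{n}7.png'); z=P[...,2]
    for nm,x,y in [('j1',608,201),('j2',582,74)]:
        ok=(c['depth']>0)&(np.hypot(P[...,0]-x,P[...,1]-y)<50)
        fit(n,nm+'bar',P[ok&(z>163)&(z<185)]); fit(n,nm+'body',P[ok&(z>120)&(z<136)])
a=cv2.imread('pics/top7.png')[90:310,120:480]; b=cv2.imread('pics/scene7.png')[90:380,170:530]
cv2.imwrite('pics/fin.png',np.hstack([cv2.resize(a,(400,300)),cv2.resize(b,(400,300))]))
E
```

```text
clock 23.25 pos [ 405.4 -102.2  345.5] yaw 78.14 rp [1.7991e+02 4.0000e-02] gap 93.8 F [0.6 0.7 0.3] M [-0.052  0.046 -0.015]
 need tool dx,dy 16.7 -417.7 spin None dz None
top mat 169 [608.2 200.5] [70.  71.1] ang 77.8
top matQ 169 [608.4 201. ] [70.  70.4] ang 78.6
top mat 158 [582.   73.7] [70.2 70.5] ang 77.5
top matQ 158 [582.1  73.6] [69.9 70.6] ang 77.5
top step 4386 [595.4 138.2] [280.3 130.8] ang 78.3
top j1bar 210 [608. 201.] [48.  14.1] ang 78.3
top j1body 311 [608.  201.4] [62.5 61.7] ang 78.6
top j2bar 208 [581.7  74.3] [47.5 14.1] ang 78.5
top j2body 300 [582.1  74.7] [62.3 62.3] ang 78.3
scene mat 168 [580.8  74. ] [69.2 70.4] ang 78.3
scene matQ 168 [580.5  72.7] [68.7 70.1] ang 78.3
scene mat 199 [607.  200.9] [69.5 71.4] ang 77.8
scene matQ 199 [606.8 200.1] [69.4 70.5] ang 78.0
scene step 3597 [593.5 135.8] [280.5 131. ] ang 78.2
scene j1bar 225 [607.4 200. ] [48.2 14.3] ang 78.4
scene j1body 342 [606.6 199.6] [63.3 64.1] ang 77.9
scene j2bar 192 [580.8  72.9] [48.4 15.3] ang 79.2
scene j2body 295 [581.6  73.4] [61.2 61.3] ang 78.6
```

View pics/fin.png

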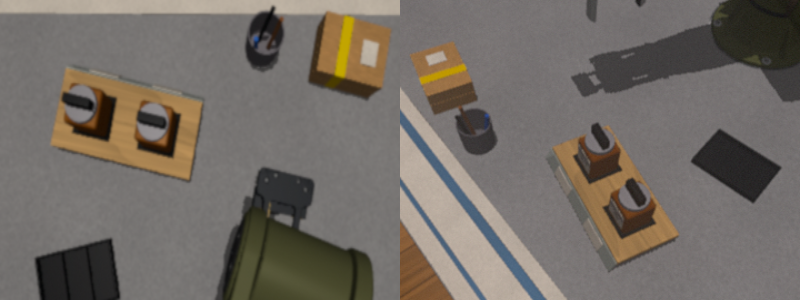

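The final view shows both jars on their mats with labels towards the rail. The bars are parallel to the step, and the other objects look undisturbed. I'll hand it in.

```bash
python3 -c "
from cell import manip
print(manip.sign_off())"
```

```text
the job is handed in; nothing more can be done
None
```

The job is handed in, at about 23 s on the clock of the 64 s allowed. The loose lid is tight, and both jars stand on the step with their labels facing the price rail.

- **Lid:** I twisted it about 46° clockwise. It had been about 40.5° loose. Past the stop the whole jar turned 5° with it, which shows it is fully tight.
- **Placing:** I carried jar a to mat0 and jar b to mat1 by their grip bars. I lowered each in sub-millimetre steps until the wrist force showed it standing, then released it.
- **Last checks:** The top and scene cameras put both jars within about 1 mm of their mat centres. The bars are at 78.3–79.2° and the bodies at 77.9–78.6°, against the step's 78.2–78.3°. The cartons, pen cup and coin tray look unmoved by eye; I did not measure them.
- **Problems:** The first move call was refused because its rows lacked some fields, so nothing moved until I resent it. The cameras disagreed with each other by 1–2 mm in absolute position, so I relied on each jar's position relative to its mat.

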